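# Clock a vacuum-line filter to its coupling and clamp it

### The job

The vacuum-line filter stands loose in its clamping stand. First turn it about its upright axis until its brass hose port points straight at the yellow coupling (not the grey one); then, with it standing back in the stand's vee, against both flats, slide the blue-handled jaw shut until the sprung pad grips the filter firmly but without crushing it, and leave it clamped like that, upright and still squarely facing yellow. Do not knock over or shove the other things on the bench.

Things in the scene. Friction and masses are not known exactly. Their poses are not given: they have to be found in the camera images.
- filter: vacuum filter, 0.5 kg, standing loose: aluminium cylinder 60 mm dia, 84 high; white neck 42 mm dia to 111 mm; pale green wing (grip bar) on top, 58 long (x) x 24 thick (y), from 111 to 155 mm above the underside. Brass hose port, 21 mm thick, along +x at 98 mm height, to 62 mm from the axis. Origin: centre of underside; z up its axis. Starts within 30 mm of the seat, port facing neither coupling
- port_tip (a point): outer end of the brass hose port, on the port's centre line, 62 mm from the filter's axis
- stand: fixed aluminium plate 140 (x) x 300 (y) x 16 mm high. At its +y end a steel vee of two upright flats 60 mm high at 45 degrees, open to -y; at its -y end the sliding jaw. Origin: centre of the plate's underside; x, y along its sides, z up. The couplings stand beyond its +x and -x edges, so the port must end up along the stand's x
- seat (a point): on the plate's top (16 mm above the bench), 65 mm to +y of the stand's origin: where the filter's axis stands when the filter touches both flats of the vee
- jaw: grey jaw carriage with a light-blue handle, sliding along the stand's +y towards the vee (up to 75 mm from fully open). Stiff slide: about 8 N moves it and it stays where left. Its black rubber pad faces the filter on a 4 N/mm spring (8 mm travel). Origin: under the handle, 17 mm above the bench
- jaw_handle (a point): top centre of the jaw's upright light-blue handle plate: 46 mm wide (stand's x), 14 mm thick (stand's y), top 129 mm above the bench, upper 90 mm free to pinch across its thickness. The pad's face is 96 to 111 mm to +y of it: the pad sits on a screw that is set differently each time, so where it meets the filter must be felt. A released jaw holds up to about 8 N of pad force
- yellow_coupling: fixed grey steel post with a yellow coupling, a horizontal cylinder 34 mm diameter x 32 mm long on top, axis along the stand's x; top 131 mm above the bench. Origin: centre of its underside. It stands 105 mm from the seat, on the +x or the -x side of the stand (varies)
- yellow_mark (a point): centre of the yellow coupling, 114 mm above the bench
- grey_coupling: the same post with a grey coupling, on the other side of the stand; not the one to face
- amber_bottle: amber glass bottle with white cap, 70 mm diameter, 160 mm tall; bystander
- spanner: steel spanner 160 mm long; bystander
- screwdriver: red-handled screwdriver 180 mm long; bystander
- beaker: glass beaker 72 mm diameter, 90 mm tall; bystander
- spare_knob: pale green spare round knob, 52 mm diameter, 42 mm tall; bystander
- centring_ring: flat steel ring, 30 mm outside, 18 mm inside, 8 mm thick, lying on a corner of the stand's plate; bystander
- dish: shallow glass dish, 100 mm diameter, 22 mm tall; bystander

How it is judged:
By the outcome, as a careful person would: the job done as asked, in the order asked, and still so for the second after the job is handed in, with the robot touching nothing.
It also fails if it takes over 64 s, if anything falls off the work surface, if the arm or the gripper's body presses on something with over 40 N, if the wrist force passes 120 N, or if a joint passes its speed limit or range.

### The arm

A 7-joint arm with a two-finger parallel gripper is mounted at the origin on the work surface. World frame = base frame: x ahead of the robot, y to its left, z up, the work surface at z = 0. Lengths are in mm, angles in rad, forces in N, time in s.
With the tool pointing down it reaches from about 400 to 875 mm from the base axis. Payload 4.4 kg.
Tool frame: the origin (TCP) lies between the finger pads; the fingertips stand 17 mm ahead of it and the grasp point (between the pads) lies 2 mm behind it; z points along the fingers, y is the line along which they close (so a half turn about z gives the same grasp; the last joint's range is limited). The gripper opens to 85 mm and grips with 20 to 120 N. Pads are 22 mm wide; open, the fingers measure 114 mm over their backs; the gripper's body (76 mm by 85 mm) begins 54 mm behind the grasp point. The pads swing forward as they close: fully open they stand 13 mm farther back than shut.
Start: joints at [-1.352, 0.628, 0.038, 1.517, -0.027, 0.996, -0.02], TCP at [182.604, 623.838, 248.313] pointing down, gripper open.
Joint ranges: [-3.06, 3.06], [-0.37, 2.12], [-1.25, 1.32], [0.18, 2.47], [-1.1, 4.24], [0.23, 1.98], [-2.94, 2.94]. Speed limits (rad/s): [2.57, 2.57, 3.14, 3.14, 3.14, 3.14, 3.14].

### API

Orientations are given as [roll, pitch, yaw] about the fixed x, y, z axes, in that order (R = Rz(yaw) Ry(pitch) Rx(roll)).
In Python, from cell import sensors, get_image, ctrl gives the robot as it stands.
- The arm moves only by the tool send_rows, never from a script. Its argument "series" is a list of rows, each a list of 3 entries, a list of its own where there are three numbers: the finger opening in mm, from 0 to 85.4, then the shift along the world's x, y, z in units of 60 mm (1.0 is 60 mm), then the turn, a rotation vector about the world's x, y, z in units of 5 degrees (1.0 is 5 degrees). A call has 1 to 8 rows; each row shifts and turns the commanded pose from where the row before left it; what a row does not reach is not made up. A row lasts 1/8 s, in which the tool goes at most 62.5 mm and 10.7 degrees, less where a joint would pass 70% of its speed; a pose out of reach is approached as far as the arm can. A call is refused whole if a number of a shift passes 1 or a number of a turn 1, either way. A call with a gripper value outside its range is refused whole. The fingers move at their own pace and stop on an object; the grip force is fixed at half the most. Time passes only in rows, so rows that do not move let the fingers close. It gives the time, the measured TCP pose, the force, the opening and the grip force at its end, in the units of the state.
- sensors.read_state(): the state, without advancing time (a new reading comes with each control period).
- get_image(name): name is "scene" or "top" or "wrist"; returns a dict with "img" (384x512x3 uint8, red, green, blue), "depth" (384x512 float32, mm along the optical axis (not along the pixel's ray), 0 where there is no reading), "vfov" (degrees; the focal length in pixels is half the picture's height over the tangent of half this angle, whatever the lens; pixels are square), "cx", "cy" (the principal point, pixels), "world_to_cam" (4x4, takes a point from world to camera coordinates). Camera axes: x right, y down, z forward; pixel columns grow to the right and rows downward; lengths in mm; the calibration is good to about 2 mm. A picture is of the moment at which its call begins.
- ctrl.finish_job(): hands the job in; it is judged then, once.
The state is a dict: "clock": time; "qpos": joint angles; "qd": joint speeds; "tau": joint torques, N m; "eef_pos": TCP position; "tool_rot": TCP orientation; "force": force on the tool from outside, world axes, zero at the start; "torque": the same for the moment, N m; "width": finger opening in mm; "gripper_force": force on a finger pad.
Only numpy, scipy, OpenCV 4.12 (cv2) and the standard library are available. Lean on these libraries where they do the work, as an engineer would, in place of code of your own. Each camera call takes 0.05 s, during which the arm holds its last target. There are 200 camera calls.

## Working session

There is one attempt and no reset: what is moved stays moved. The work goes in short steps, Python scripts to look and compute and a tool call to move; the robot and the scene stay as the last step left them, time stands still between calls to the robot, and variables do not carry over. Pictures are saved under pics/ and viewed, at most 10 in all, crops included, and the job is handed in when it is done.

Besides the shell and the picture viewer there is one more tool, called in YAML: its name, and indented under it one key for each argument. send_rows: Moves the arm, as the interface text tells. Its arguments: {"type":"object","properties":{"series":{"type":"array"}},"required":["series"]}

```bash
mkdir -p pics; ls
cat > h.py <<'E'
import numpy as np, cv2
from cell import sensors, get_image, ctrl
def K(d):
    f=d["img"].shape[0]/2/np.tan(np.radians(d["vfov"])/2); return f,d["cx"],d["cy"]
def grab(n,tag):
    d=get_image(n); np.savez(f"pics/{tag}.npz",**d); cv2.imwrite(f"pics/{tag}.png",d["img"][:,:,::-1]); return d
def load(tag): 
    z=np.load(f"pics/{tag}.npz"); return {k:z[k] for k in z.files}
def pix(d,u,v,z=None):
    """pixel->world via depth, or on plane z"""
    f,cx,cy=K(d); T=np.linalg.inv(d["world_to_cam"]); r=np.array([(u-cx)/f,(v-cy)/f,1.])
    if z is None: s=np.median([x for x in d["depth"][int(v)-1:int(v)+2,int(u)-1:int(u)+2].ravel() if x>0])
    else:
        R=T[:3,:3]@r; s=(z-T[2,3])/R[2]
    return T[:3,:3]@(r*s)+T[:3,3]
def cloud(d):
    f,cx,cy=K(d); T=np.linalg.inv(d["world_to_cam"]); v,u=np.mgrid[:d["depth"].shape[0],:d["depth"].shape[1]]
    D=d["depth"]; P=np.stack([(u-cx)/f*D,(v-cy)/f*D,D],-1)@T[:3,:3].T+T[:3,3]; P[D==0]=np.nan; return P
def proj(d,p):
    f,cx,cy=K(d); c=d["world_to_cam"]@np.append(p,1); return f*c[0]/c[2]+cx,f*c[1]/c[2]+cy
E
python3 - <<'E'
from h import *
a=grab("scene","s0");b=grab("top","t0")
im=np.hstack([a["img"],b["img"]])[:,:,::-1]
for n,d in(("s",a),("t",b)): print(n,d["vfov"],np.linalg.inv(d["world_to_cam"])[:3].round(2))
cv2.imwrite("pics/t0big.png",cv2.resize(b["img"][:,:,::-1],(800,600),interpolation=cv2.INTER_CUBIC))
print(sensors.read_state())
E
```

```text
pics
s 44.66998765623245 [[ 4.60000e-01  7.10000e-01 -5.30000e-01  1.32074e+03]
 [ 8.90000e-01 -3.70000e-01  2.70000e-01 -3.96150e+02]
 [-1.00000e-02 -5.90000e-01 -8.00000e-01  1.33366e+03]]
t 44.50234807138105 [[ 0.00000e+00 -9.80000e-01  1.80000e-01  2.34820e+02]
 [-1.00000e+00 -0.00000e+00 -2.00000e-02  1.31400e+01]
 [ 2.00000e-02 -1.80000e-01 -9.80000e-01  1.61216e+03]]
{'clock': 0.1, 'qpos': array([-1.35179016,  0.62922452,  0.03843648,  1.51826619, -0.02704251,
        0.99630241, -0.019983  ]), 'qd': array([ 0.00077831, -0.00091019, -0.00144653, -0.00188502,  0.00019337,
        0.00089251, -0.00024437]), 'tau': array([ 3.94624978e-03, -5.64528036e+01,  1.23092070e+00, -1.93970633e+01,
        1.12842044e-02,  5.44783892e-03, -3.23711085e-06]), 'eef_pos': array([182.43703378, 623.32127894, 247.50030613]), 'tool_rot': array([-3.13990909e+00, -2.51813982e-05,  2.85678707e+00]), 'force': array([-0.04923569,  0.81266428,  0.72436072]), 'torque': array([0.00674206, 0.01634345, 0.01825052]), 'gripper_force': 0.0, 'width': 85.1938239887496}
```

View pics/t0big.png

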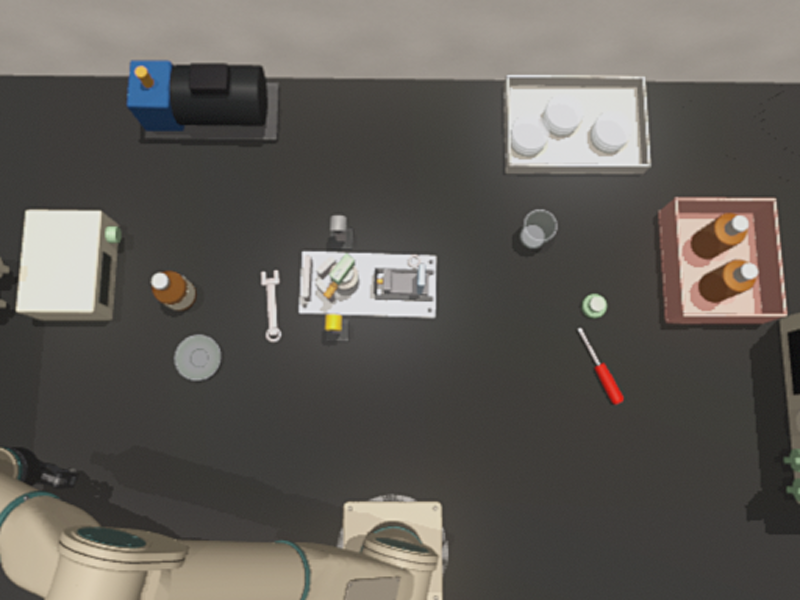

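View pics/s0.png

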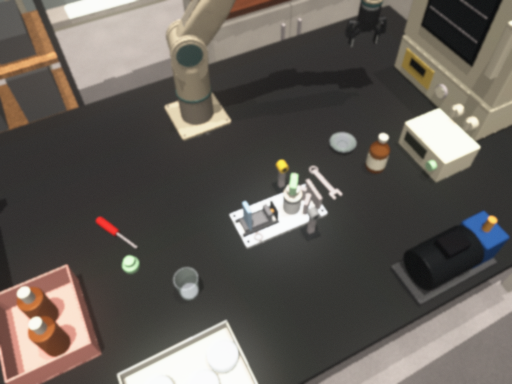

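Top view (800x600): stand at (300–437, 252–317), vee at its left end, filter at about (342,275) with its port towards (330,292), yellow coupling (333,323) on the robot's side, grey (338,225), jaw handle (422,278).

Run:
```python
from h import *
for t in("t0","s0"):
    d=load(t);P=cloud(d);im=d["img"].astype(int);r,g,b=im[...,0],im[...,1],im[...,2]
    X,Y,Z=P[...,0],P[...,1],P[...,2]
    reg=(X>300)&(X<800)&(Y>-150)&(Y<300)
    def rep(n,m):
        q=P[m&reg]; print(t,n,len(q), q.mean(0).round(1) if len(q) else '', np.percentile(q,[3,97],axis=0).round(1).tolist() if len(q) else '')
    rep("yellow",(r>150)&(g>130)&(b<80)&(Z>70))
    rep("brass",(r>150)&(g>90)&(g<170)&(b<100)&(Z>60))
    wing=(g>r+12)&(g>b+8)&(g>130)&(Z>125)&(Z<200); rep("wing",wing)
    q=P[wing&reg][:,:2]
    if len(q)>5: print(cv2.minAreaRect(q.astype(np.float32)))
    rep("handle",(b>r+25)&(b>140)&(Z>50))
    plate=(abs(Z-16)<5)&(r>140); 
    q=P[plate&reg]; print("plate",len(q),cv2.minAreaRect(q[:,:2].astype(np.float32)),q[:,2].mean())
    q=P[(Z>120)&(Z<150)&reg]; 
d=load("t0");c=d["img"][150:215,180:290,::-1];cv2.imwrite("pics/c0.png",cv2.resize(c,(770,455),interpolation=cv2.INTER_CUBIC))
d=load("s0");c=d["img"][150:250,220:345,::-1];cv2.imwrite("pics/c1.png",cv2.resize(c,(750,600),interpolation=cv2.INTER_CUBIC))
```

```text
t0 yellow 98 [474.8 118.9 127.5] [[454.8, 105.5, 120.0], [547.3, 134.3, 134.9]]
t0 brass 49 [520.9 119.9 118.7] [[455.9, 64.8, 89.0], [560.6, 139.2, 127.8]]
t0 wing 49 [574.9 100.8 168.9] [[547.9, 80.7, 158.4], [599.4, 123.1, 177.3]]
((574.664306640625, 102.14907836914062), (23.916793823242188, 56.05274200439453), 54.33647155761719)
t0 handle 0  
plate 1596 ((567.92724609375, 89.92405700683594), (186.7464141845703, 387.4873352050781), 8.60811996459961) 16.211570146243254
s0 yellow 57 [473.  120.4 126.7] [[453.5, 107.0, 115.5], [486.8, 137.8, 135.5]]
s0 brass 23 [475.5 119.9 122.1] [[452.8, 106.6, 112.4], [487.7, 138.2, 131.7]]
s0 wing 147 [583.2 100.  166.1] [[550.9, 83.3, 136.2], [602.2, 126.5, 177.6]]
((573.7669067382812, 105.3758544921875), (26.222158432006836, 65.4500961303711), 54.680442810058594)
s0 handle 39 [570.9 -60.3 125.5] [[549.8, -64.1, 111.6], [591.2, -51.4, 134.6]]
plate 1187 ((568.3699340820312, 94.46609497070312), (192.35304260253906, 395.1692810058594), 8.683961868286133) 17.22283745112752
```

View pics/c0.png

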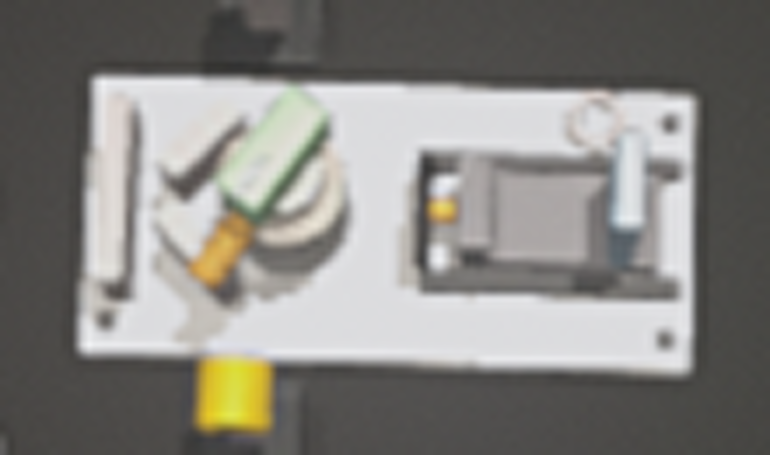

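send_rows:
  series:
    - [85,[0.6,-0.8,0.2],[0,0,0]]
    - [85,[0.6,-0.8,0.2],[0,0,0]]
    - [85,[0.6,-0.8,0.2],[0,0,0]]
    - [85,[0.6,-0.8,0.2],[0,0,0]]
    - [85,[0.6,-0.8,0.2],[0,0,0]]
    - [85,[0.6,-0.8,0.2],[0,0,0]]
    - [85,[0.6,-0.8,0.2],[0,0,-1]]
    - [85,[0.6,-0.8,0.2],[0,0,-1]]

```text
clock: 1.1
eef_pos: [471.4, 238.1, 344.6]
tool_rot: [-3.142, -0.0, 2.679]
force: [0.5, 0.7, 0.2]
width: 84.8
gripper_force: 0.0
```

send_rows:
  series:
    - [85,[0.6,-0.8,0],[0,0,-1]]
    - [85,[0.6,-0.8,0],[0,0,-0.9]]
    - [85,[0,-0.3,0],[0,0,0]]
    - [85,[0,0,0],[0,0,0]]

```text
clock: 1.6
eef_pos: [542.1, 124.7, 343.9]
tool_rot: [-3.141, -0.001, 2.514]
force: [0.7, 0.5, -0.3]
width: 84.9
gripper_force: 0.0
```

Run:
```python
from h import *
d=grab("wrist","w1"); cv2.imwrite("pics/w1b.png",cv2.resize(d["img"][:,:,::-1],(800,600)))
s=sensors.read_state(); print(s["clock"],s["eef_pos"],s["tool_rot"],s["qpos"].round(2),d["vfov"],np.linalg.inv(d["world_to_cam"])[:3].round(2))
P=cloud(d);Z=P[...,2];X,Y=P[...,0],P[...,1]
im=d["img"].astype(int);r,g,b=im[...,0],im[...,1],im[...,2]
def rep(n,m):
    q=P[m]; print(n,len(q),q.mean(0).round(1) if len(q) else '',cv2.minAreaRect(q[:,:2].astype(np.float32)) if len(q)>5 else '')
reg=(X>440)&(X<700)&(Y>-120)&(Y<200)
rep("wingtop",reg&(abs(Z-171)<3)&(g>r+8))
rep("brass",reg&(Z>100)&(Z<130)&(r>b+60)&(g<r-30)&(X>500))
rep("yellow",reg&(Z>100)&(r>150)&(g>r-40)&(b<80)&(X<500))
rep("handle",reg&(abs(Z-129)<3)&(Y<0))
rep("plate",reg&(abs(Z-16)<3)&(r>120))
```

```text
1.65 [541.78432707 126.71311986 344.02896437] [ 3.14155696e+00 -1.62776630e-03  2.51709622e+00] [-0.43  0.4   0.23  1.65 -0.1   1.1   0.77] 69.25611893721829 [[ 5.9000e-01  7.8000e-01  2.2000e-01  4.8537e+02]
 [ 8.1000e-01 -5.6000e-01 -1.6000e-01  1.6467e+02]
 [-0.0000e+00  2.8000e-01 -9.6000e-01  4.6907e+02]]
wingtop 528 [570.8 106.1 169.8] ((573.0643920898438, 104.39654541015625), (22.76488494873047, 55.4772834777832), 54.7097053527832)
brass 347 [536.7 131.  120.1] ((537.5771484375, 130.56463623046875), (18.130952835083008, 34.46363067626953), 53.77888107299805)
yellow 502 [468.9 125.3 127. ] ((469.1993408203125, 123.56261444091797), (31.642621994018555, 32.12871170043945), 85.83346557617188)
handle 0  
plate 6781 [558.3  65.4  15.3] ((572.1577758789062, 53.39508819580078), (296.3420104980469, 140.06346130371094), 88.31912231445312)
```

View pics/w1b.png

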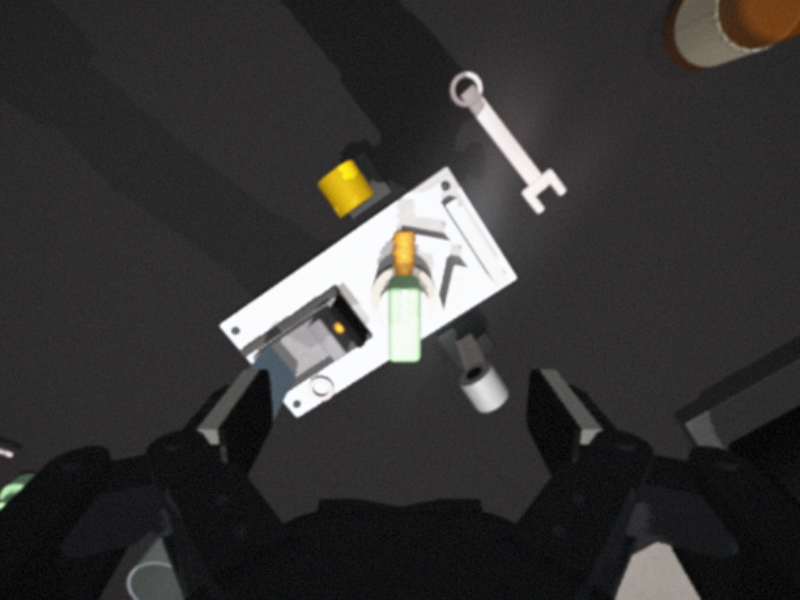

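send_rows:
  series:
    - [85,[0.525,-0.38,-0.5],[0,0,0.1]]
    - [85,[0,0,-1],[0,0,0]]
    - [85,[0,0,-0.6],[0,0,0]]
    - [85,[0,0,0],[0,0,0]]
    - [85,[0,0,0],[0,0,0]]

```text
clock: 2.28
eef_pos: [574.8, 104.8, 219.8]
tool_rot: [3.139, 0.001, 2.527]
force: [-0.1, 0.3, 0.4]
width: 84.9
gripper_force: 0.0
```

Run:
```python
from h import *
from scipy.spatial import ConvexHull
for t in("w1","t0"):
    d=load(t); g=cv2.cvtColor(d["img"],cv2.COLOR_RGB2GRAY)
    # plate mask, largest bright component near the plate height
    P=cloud(d); m=((P[...,2]<40)&(P[...,2]>5)&(g>110)).astype(np.uint8)
    n,l,s,c=cv2.connectedComponentsWithStats(m); k=1+np.argmax(s[1:,4]) if t=="w1" else l[*[int(x) for x in proj(d,[572-55,50,16])][::-1]]
    v,u=np.where(l==k); q=np.array([pix(d,a,b,16.)[:2] for a,b in zip(u,v)],np.float32)
    print(t,len(q),cv2.minAreaRect(q))
    h=cv2.convexHull(q)[:,0]; L=np.roll(h,-1,0)-h; n=np.hypot(*L.T); i=n>60
    print(np.c_[n[i],np.degrees(np.arctan2(L[i,1],L[i,0]))].round(2).tolist())
d=load("w1");P=cloud(d);X,Y,Z=P[...,0],P[...,1],P[...,2];im=d["img"].astype(int)
q=P[(X>630)&(X<720)&(Y>60)&(Y<180)&(Z>118)]; print("grey",len(q),cv2.minAreaRect(q[:,:2].astype(np.float32)),q[:,2].max())
q=P[(X>520)&(X<630)&(Y>-110)&(Y<-30)&(Z>60)]; print("handle",len(q),q.mean(0) if len(q) else'')
q=P[(abs(Z-76)<5)&(Y>90)&(X>500)&(X<640)];print("vee",len(q),q.mean(0))
```

```text
w1 8173 ((571.918701171875, 55.58898162841797), (298.1607971191406, 140.49530029296875), 88.33631896972656)
[[78.06999969482422, 178.33999633789062], [170.99000549316406, -91.75], [86.98999786376953, -91.66000366210938], [92.91000366210938, -1.5800000429153442], [238.22000122070312, 88.52999877929688]]
t0 2403 ((572.4668579101562, 53.93705749511719), (302.5069885253906, 143.0664825439453), 88.18278503417969)
[[161.88999938964844, -92.25], [117.06999969482422, -2.180000066757202], [290.67999267578125, 88.18000030517578]]
grey 542 ((678.5808715820312, 116.92259216308594), (32.37001419067383, 32.76032257080078), 88.38570404052734) 131.361597970476
handle 317 [571.81811111 -52.43068296  79.89625185]
vee 1371 [571.57380161 219.67914789  75.36876323]
```

send_rows:
  series:
    - [85,[-0.02,0,-0.6],[0,0,0]]
    - [85,[0,0,-0.58],[0,0,0]]
    - [85,[0,0,0],[0,0,0]]
    - [20,[0,0,0],[0,0,0]]
    - [20,[0,0,0],[0,0,0]]
    - [20,[0,0,0],[0,0,0]]
    - [20,[0,0,0],[0,0,0]]
    - [20,[0,0,0],[0,0,0]]

```text
clock: 3.28
eef_pos: [573.8, 103.5, 148.5]
tool_rot: [3.14, 0.001, 2.525]
force: [0.9, 0.7, 6.3]
width: 23.1
gripper_force: 59.9
```

send_rows:
  series:
    - [20,[0,0,0.1],[0,0,0]]
    - [20,[0,0,0],[0,0,1]]
    - [20,[0,0,0],[0,0,1]]
    - [20,[0,0,0],[0,0,1]]
    - [20,[0,0,0],[0,0,1]]
    - [20,[0,0,0],[0,0,1]]
    - [20,[0,0,0],[0,0,1]]
    - [20,[0,0,0],[0,0,0.7]]

```text
clock: 4.28
eef_pos: [571.9, 102.5, 152.8]
tool_rot: [-3.141, -0.002, 3.112]
force: [0.4, -0.5, -4.6]
width: 23.3
gripper_force: 59.1
```

send_rows:
  series:
    - [20,[0,0,0],[0,0,0]]
    - [20,[0,0,0],[0,0,0]]

```text
clock: 4.53
eef_pos: [572.5, 102.8, 153.1]
tool_rot: [-3.141, -0.001, 3.109]
force: [0.1, -0.8, -3.3]
width: 23.4
gripper_force: 59.2
```

```bash
cat > m.py <<'E'
from h import *
import sys
s=sensors.read_state(); print(s["clock"],s["eef_pos"].round(1),np.degrees(s["tool_rot"]).round(2),s["force"].round(1),s["width"])
for n in("top","scene","wrist"):
    d=grab(n,sys.argv[1]+n[0]);P=cloud(d);X,Y,Z=P[...,0],P[...,1],P[...,2];im=d["img"].astype(int);r,g,b=im[...,0],im[...,1],im[...,2]
    m=(X>495)&(X<560)&(Y>80)&(Y<150)&(Z>95)&(Z<130)&(r>b+50)&(g<r-20)
    q=P[m]
    print(n,"brass",len(q), (q.mean(0).round(1),cv2.minAreaRect(q[:,:2].astype(np.float32))) if len(q)>5 else '')
    q=P[(X>500)&(X<640)&(Y>60)&(Y<160)&(abs(Z-171)<5)&(g>r+6)]
    print(n,"wing",len(q), (q.mean(0).round(1),cv2.minAreaRect(q[:,:2].astype(np.float32))) if len(q)>5 else '')
E
python3 m.py a
```

```text
4.525 [572.5 102.8 153.1] [-1.7997e+02 -6.0000e-02  1.7811e+02] [ 0.1 -0.8 -3.3] 23.353876004855763
top brass 0 
top wing 0 
scene brass 5 
scene wing 28 (array([590. , 103.4, 172. ]), ((582.0484008789062, 103.86943054199219), (25.72431182861328, 45.003501892089844), 85.31782531738281))
wrist brass 1869 (array([526.9, 103.4, 125.4]), ((528.1307983398438, 103.21827697753906), (19.804176330566406, 36.654876708984375), 89.11388397216797))
wrist wing 5244 (array([566. , 101.7, 174.5]), ((568.4874877929688, 101.76699829101562), (25.28799819946289, 51.8933219909668), 87.99877166748047))
```

send_rows:
  series:
    - [20,[0.02,0.12,0],[0,0,0.04]]
    - [20,[0.005,0.11,0],[0,0,0]]
    - [20,[0,0,0],[0,0,0]]
    - [20,[0,0,-0.04],[0,0,0]]
    - [20,[0,0,-0.035],[0,0,0]]
    - [20,[0,0,0],[0,0,0]]
    - [20,[0,0,0],[0,0,0]]

```text
clock: 5.55
eef_pos: [574.4, 116.7, 149.0]
tool_rot: [-3.142, -0.0, 3.113]
force: [-0.5, 0.4, -3.9]
width: 23.3
gripper_force: 59.1
```

send_rows:
  series:
    - [20,[0,0,-0.015],[0,0,0]]
    - [20,[0,0,0],[0,0,0]]
    - [20,[0,0,0],[0,0,0]]

```text
clock: 5.92
eef_pos: [574.6, 116.9, 148.5]
tool_rot: [3.141, 0.0, 3.113]
force: [0.0, 0.3, 0.3]
width: 23.5
gripper_force: 59.7
```

send_rows:
  series:
    - [20,[0,0.02,0],[0,0,0]]
    - [20,[0,0,0],[0,0,0]]
    - [20,[0,0,0],[0,0,0]]

```text
clock: 6.3
eef_pos: [574.7, 117.3, 148.4]
tool_rot: [-3.141, 0.0, 3.113]
force: [-1.1, -2.4, 2.5]
width: 23.2
gripper_force: 60.3
```

send_rows:
  series:
    - [20,[0,0.02,0],[0,0,0]]
    - [20,[0,0,0],[0,0,0]]
    - [20,[0,0,0],[0,0,0]]

```text
clock: 6.68
eef_pos: [574.8, 118.5, 148.4]
tool_rot: [-3.141, 0.001, 3.113]
force: [-1.1, -4.7, 5.1]
width: 23.0
gripper_force: 60.5
```

send_rows:
  series:
    - [20,[0,0.02,0],[0,0,0]]
    - [20,[0,0,0],[0,0,0]]
    - [20,[0,0,0],[0,0,0]]

```text
clock: 7.05
eef_pos: [574.8, 119.9, 148.4]
tool_rot: [-3.141, 0.001, 3.113]
force: [-0.3, -4.3, 5.2]
width: 23.3
gripper_force: 60.5
```

send_rows:
  series:
    - [20,[0,0.015,0],[0,0,0]]
    - [20,[0,0,0],[0,0,0]]
    - [20,[0,0,0],[0,0,0]]

```text
clock: 7.42
eef_pos: [574.9, 120.3, 148.4]
tool_rot: [-3.14, 0.001, 3.113]
force: [0.7, -5.3, 5.1]
width: 23.4
gripper_force: 60.5
```

send_rows:
  series:
    - [20,[0,0.015,0],[0,0,0]]
    - [20,[0,0,0],[0,0,0]]
    - [20,[0,0,0],[0,0,0]]

```text
clock: 7.8
eef_pos: [574.9, 120.4, 148.4]
tool_rot: [-3.14, 0.001, 3.113]
force: [-0.6, -6.2, 6.6]
width: 23.4
gripper_force: 60.5
```

send_rows:
  series:
    - [20,[0,0.015,0],[0,0,0]]
    - [20,[0,0,0],[0,0,0]]
    - [20,[0,0,0],[0,0,0]]

```text
clock: 8.18
eef_pos: [574.9, 120.5, 148.4]
tool_rot: [-3.139, 0.001, 3.112]
force: [-0.9, -8.6, 5.7]
width: 23.3
gripper_force: 60.6
```

send_rows:
  series:
    - [20,[0,-0.015,0],[0,0,0]]
    - [20,[0,0,0],[0,0,0]]
    - [85,[0,0,0],[0,0,0]]
    - [85,[0,0,0],[0,0,0]]
    - [85,[0,0,0],[0,0,0]]
    - [85,[0,0,0.3],[0,0,0]]
    - [85,[0,0,1],[0,0,0]]
    - [85,[0,-0.3,0.9],[0,0,0]]

```text
clock: 9.18
eef_pos: [574.2, 106.5, 281.5]
tool_rot: [3.14, -0.0, 3.117]
force: [1.4, -0.1, -0.2]
width: 85.2
gripper_force: 0.0
```

send_rows:
  series:
    - [85,[-0.6,-0.7,0.2],[0,0,0]]
    - [85,[-0.2,-0.8,0.4],[0,0,0]]
    - [85,[0,0,0],[0,0,0]]
    - [85,[0,0,0],[0,0,0]]

```text
clock: 9.68
eef_pos: [526.5, 15.3, 316.1]
tool_rot: [3.14, 0.0, 3.114]
force: [1.2, -0.1, 0.2]
width: 85.0
gripper_force: 0.0
```

```bash
python3 m.py b
python3 - <<'E'
from h import *
d=load("bw");cv2.imwrite("pics/bwb.png",cv2.resize(d["img"][:,:,::-1],(800,600)))
P=cloud(d);X,Y,Z=P[...,0],P[...,1],P[...,2]
q=P[(X>530)&(X<620)&(Y>-90)&(Y<-20)&(abs(Z-129)<4)]; print("handle",len(q),cv2.minAreaRect(q[:,:2].astype(np.float32)) if len(q)>5 else'')
E
```

```text
9.675 [526.5  15.3 316.1] [1.7993e+02 2.0000e-02 1.7841e+02] [ 1.2 -0.1  0.2] 84.96719874705028
top brass 52 (array([529.9, 119.2, 121.4]), ((530.6033325195312, 118.14140319824219), (32.25765609741211, 16.314075469970703), 0.34196972846984863))
top wing 72 (array([578.5, 117.9, 171.3]), ((574.8724365234375, 118.4424057006836), (56.55232620239258, 22.359115600585938), 0.5354102849960327))
scene brass 25 (array([524.2, 118.7, 122.2]), ((524.5670166015625, 119.76063537597656), (12.039363861083984, 23.103748321533203), 78.19995880126953))
scene wing 106 (array([578. , 120.1, 172.6]), ((576.7891845703125, 120.33938598632812), (25.206335067749023, 60.78641128540039), 89.79476165771484))
wrist brass 448 (array([529.2, 118.7, 119.8]), ((530.9876708984375, 120.03065490722656), (18.253128051757812, 38.33712387084961), 89.07747650146484))
wrist wing 843 (array([567. , 118.5, 169.7]), ((570.8760986328125, 118.81129455566406), (23.591272354125977, 52.858924865722656), 87.88666534423828))
handle 414 ((568.1578979492188, -58.972007751464844), (14.194114685058594, 44.578407287597656), 88.05980682373047)
```

View pics/bwb.png

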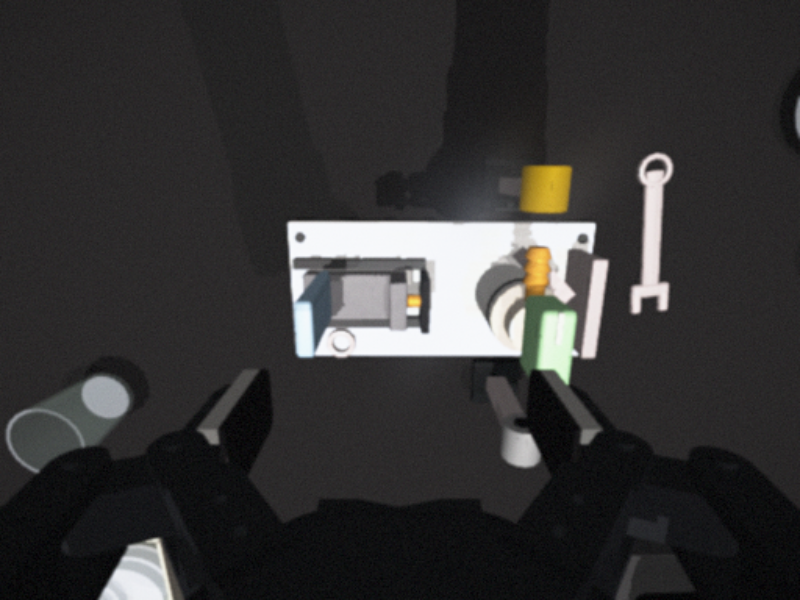

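send_rows:
  series:
    - [85,[0.4,-0.7,-0.4],[0,0,0]]
    - [85,[0.3,-0.54,-0.5],[0,0,0]]
    - [85,[0,0,-0.9],[0,0,0]]
    - [85,[0,0,-0.7],[0,0,0]]
    - [85,[0,0,0],[0,0,0]]
    - [85,[0,0,0],[0,0,0]]

```text
clock: 10.58
eef_pos: [569.5, -59.5, 167.1]
tool_rot: [3.141, 0.002, 3.114]
force: [0.7, 0.2, -0.0]
width: 85.3
gripper_force: 0.0
```

send_rows:
  series:
    - [85,[0,0,-0.6],[0,0,0]]
    - [85,[0,0,-0.38],[0,0,0]]
    - [85,[0,0,0],[0,0,0]]
    - [8,[0,0,0],[0,0,0]]
    - [8,[0,0,0],[0,0,0]]
    - [8,[0,0,0],[0,0,0]]
    - [8,[0,0,0],[0,0,0]]
    - [8,[0,0,0],[0,0,0]]

```text
clock: 11.58
eef_pos: [568.8, -59.1, 108.0]
tool_rot: [3.14, 0.001, 3.114]
force: [-1.2, 2.1, 5.7]
width: 13.2
gripper_force: 59.5
```

send_rows:
  series:
    - [8,[0.004,0.12,0],[0,0,0]]
    - [8,[0.004,0.12,0],[0,0,0]]
    - [8,[0.003,0.12,0],[0,0,0]]
    - [8,[0.004,0.12,0],[0,0,0]]
    - [8,[0,0.05,0],[0,0,0]]
    - [8,[0,0,0],[0,0,0]]
    - [8,[0,0,0],[0,0,0]]

```text
clock: 12.45
eef_pos: [569.6, -31.3, 108.1]
tool_rot: [-3.138, 0.001, 3.111]
force: [-1.4, -5.3, 4.8]
width: 13.3
gripper_force: 59.6
```

send_rows:
  series:
    - [8,[0,0.03,0],[0,0,0]]
    - [8,[0.002,0.03,0],[0,0,0]]
    - [8,[0,0,0],[0,0,0]]
    - [8,[0,0,0],[0,0,0]]

```text
clock: 12.95
eef_pos: [569.6, -28.3, 108.0]
tool_rot: [-3.138, 0.001, 3.111]
force: [-0.8, -6.6, 5.5]
width: 13.3
gripper_force: 59.6
```

send_rows:
  series:
    - [8,[0,0.03,0],[0,0,0]]
    - [8,[0.002,0.03,0],[0,0,0]]
    - [8,[0,0,0],[0,0,0]]
    - [8,[0,0,0],[0,0,0]]

```text
clock: 13.45
eef_pos: [569.7, -24.7, 108.0]
tool_rot: [-3.138, 0.001, 3.111]
force: [-1.3, -6.4, 4.8]
width: 13.6
gripper_force: 59.6
```

send_rows:
  series:
    - [8,[0,0.02,0],[0,0,0]]
    - [8,[0,0,0],[0,0,0]]
    - [8,[0,0,0],[0,0,0]]

```text
clock: 13.82
eef_pos: [569.8, -23.6, 108.0]
tool_rot: [-3.138, 0.001, 3.111]
force: [-0.4, -7.7, 5.0]
width: 13.6
gripper_force: 59.6
```

send_rows:
  series:
    - [8,[0,0.02,0],[0,0,0]]
    - [8,[0,0,0],[0,0,0]]
    - [8,[0,0,0],[0,0,0]]

```text
clock: 14.2
eef_pos: [569.8, -22.5, 108.0]
tool_rot: [-3.138, 0.001, 3.111]
force: [-1.3, -8.3, 5.4]
width: 13.0
gripper_force: 59.6
```

send_rows:
  series:
    - [8,[0.001,0.02,0],[0,0,0]]
    - [8,[0,0,0],[0,0,0]]
    - [8,[0,0,0],[0,0,0]]

```text
clock: 14.58
eef_pos: [569.9, -21.3, 108.1]
tool_rot: [-3.138, 0.001, 3.111]
force: [-0.2, -7.2, 5.5]
width: 13.1
gripper_force: 59.6
```

send_rows:
  series:
    - [8,[0,0.02,0],[0,0,0]]
    - [8,[0,0,0],[0,0,0]]
    - [8,[0,0,0],[0,0,0]]

```text
clock: 14.95
eef_pos: [569.9, -20.1, 108.0]
tool_rot: [-3.138, 0.001, 3.111]
force: [-1.1, -7.1, 5.7]
width: 13.7
gripper_force: 59.6
```

send_rows:
  series:
    - [8,[0.001,0.02,0],[0,0,0]]
    - [8,[0,0,0],[0,0,0]]
    - [8,[0,0,0],[0,0,0]]

```text
clock: 15.32
eef_pos: [569.9, -18.9, 108.0]
tool_rot: [-3.138, 0.001, 3.111]
force: [0.4, -8.3, 5.4]
width: 13.3
gripper_force: 59.6
```

send_rows:
  series:
    - [8,[0,0.02,0],[0,0,0]]
    - [8,[0,0,0],[0,0,0]]
    - [8,[0,0,0],[0,0,0]]

```text
clock: 15.7
eef_pos: [569.9, -17.7, 108.0]
tool_rot: [-3.138, 0.001, 3.111]
force: [-0.2, -6.9, 5.0]
width: 13.1
gripper_force: 59.6
```

Run:
```python
from h import *
d=grab("scene","g1");c=d["img"][150:250,220:345,::-1];e=grab("wrist","g2")["img"][:,:,::-1]
cv2.imwrite("pics/g.png",cv2.resize(e[100:340,120:440],(800,600),interpolation=cv2.INTER_CUBIC))
```

```text
(no output)
```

View pics/g.png

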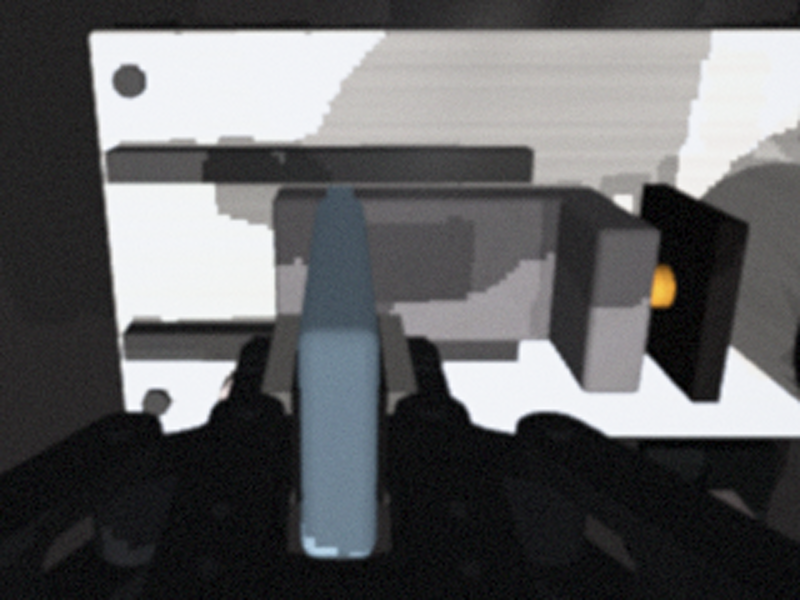

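The wrist crop shows the handle pinched squarely at (340,450) and the black pad at (700,300), with the filter's side just to the right of it and not yet touched.

send_rows:
  series:
    - [8,[0,0.02,0],[0,0,0]]
    - [8,[0,0,0],[0,0,0]]
    - [8,[0,0,0],[0,0,0]]

```text
clock: 16.18
eef_pos: [570.0, -16.4, 108.0]
tool_rot: [-3.138, 0.001, 3.111]
force: [-1.1, -6.8, 4.8]
width: 13.3
gripper_force: 59.6
```

send_rows:
  series:
    - [8,[0.001,0.02,0],[0,0,0]]
    - [8,[0,0,0],[0,0,0]]
    - [8,[0,0,0],[0,0,0]]

```text
clock: 16.55
eef_pos: [570.0, -15.3, 108.0]
tool_rot: [-3.138, 0.001, 3.111]
force: [-0.7, -7.4, 5.8]
width: 13.4
gripper_force: 59.6
```

send_rows:
  series:
    - [8,[0,0.02,0],[0,0,0]]
    - [8,[0,0,0],[0,0,0]]
    - [8,[0,0,0],[0,0,0]]

```text
clock: 16.92
eef_pos: [570.0, -14.1, 108.0]
tool_rot: [-3.138, 0.001, 3.111]
force: [-0.8, -6.4, 5.7]
width: 13.3
gripper_force: 59.6
```

send_rows:
  series:
    - [8,[0,0.02,0],[0,0,0]]
    - [8,[0,0,0],[0,0,0]]
    - [8,[0,0,0],[0,0,0]]

```text
clock: 17.3
eef_pos: [570.1, -12.9, 108.0]
tool_rot: [-3.138, 0.001, 3.111]
force: [-0.6, -7.4, 5.4]
width: 13.1
gripper_force: 59.6
```

send_rows:
  series:
    - [8,[0.001,0.02,0],[0,0,0]]
    - [8,[0,0,0],[0,0,0]]
    - [8,[0,0,0],[0,0,0]]

```text
clock: 17.68
eef_pos: [570.1, -11.7, 108.0]
tool_rot: [-3.138, 0.001, 3.111]
force: [-1.4, -7.8, 4.9]
width: 13.3
gripper_force: 59.6
```

send_rows:
  series:
    - [8,[0,0.015,0],[0,0,0]]
    - [8,[0,0,0],[0,0,0]]
    - [8,[0,0,0],[0,0,0]]

```text
clock: 18.05
eef_pos: [570.1, -10.8, 108.0]
tool_rot: [-3.138, 0.001, 3.111]
force: [0.3, -8.0, 4.9]
width: 13.1
gripper_force: 59.6
```

send_rows:
  series:
    - [8,[0.001,0.015,0],[0,0,0]]
    - [8,[0,0,0],[0,0,0]]
    - [8,[0,0,0],[0,0,0]]

```text
clock: 18.42
eef_pos: [570.2, -10.0, 108.1]
tool_rot: [-3.138, 0.001, 3.111]
force: [-0.9, -7.7, 5.0]
width: 13.3
gripper_force: 59.6
```

send_rows:
  series:
    - [8,[0,0.015,0],[0,0,0]]
    - [8,[0,0,0],[0,0,0]]
    - [8,[0,0,0],[0,0,0]]

```text
clock: 18.8
eef_pos: [570.2, -9.6, 108.0]
tool_rot: [-3.137, 0.001, 3.11]
force: [-0.5, -8.9, 5.3]
width: 13.3
gripper_force: 59.5
```

send_rows:
  series:
    - [8,[0.001,0.015,0],[0,0,0]]
    - [8,[0,0,0],[0,0,0]]
    - [8,[0,0,0],[0,0,0]]

```text
clock: 19.18
eef_pos: [570.2, -9.3, 108.0]
tool_rot: [-3.136, 0.001, 3.11]
force: [-0.9, -9.5, 6.1]
width: 13.2
gripper_force: 59.5
```

send_rows:
  series:
    - [8,[0,0.02,0],[0,0,0]]
    - [8,[0,0,0],[0,0,0]]
    - [8,[0,0,0],[0,0,0]]

```text
clock: 19.55
eef_pos: [570.2, -8.8, 108.1]
tool_rot: [-3.136, 0.001, 3.11]
force: [-1.9, -10.4, 5.3]
width: 13.5
gripper_force: 59.6
```

send_rows:
  series:
    - [8,[0,0.02,0],[0,0,0]]
    - [8,[0,0,0],[0,0,0]]
    - [8,[0,0,0],[0,0,0]]

```text
clock: 19.92
eef_pos: [570.2, -8.4, 108.0]
tool_rot: [-3.135, 0.001, 3.109]
force: [-0.8, -13.3, 4.4]
width: 13.2
gripper_force: 59.6
```

send_rows:
  series:
    - [8,[0,0.015,0],[0,0,0]]
    - [8,[0,0,0],[0,0,0]]
    - [8,[0,0,0],[0,0,0]]

```text
clock: 20.3
eef_pos: [570.2, -8.1, 108.1]
tool_rot: [-3.134, 0.001, 3.109]
force: [-1.0, -15.3, 5.1]
width: 13.3
gripper_force: 59.5
```

Run:
```python
from h import *
import time
f=[]
for i in range(5): get_image("top"); f.append(sensors.read_state()["force"])
print(np.mean(f,0),np.std(f,0))
```

```text
[ -0.47508192 -14.07250368   5.16667944] [0.2463212  0.42218662 0.21410835]
```

send_rows:
  series:
    - [8,[0,-0.03,0],[0,0,0]]
    - [8,[0,-0.03,0],[0,0,0]]
    - [8,[0,0,0],[0,0,0]]
    - [8,[0,0,0],[0,0,0]]

```text
clock: 21.05
eef_pos: [570.2, -8.2, 108.0]
tool_rot: [-3.138, 0.001, 3.111]
force: [-1.6, -7.0, 6.3]
width: 13.3
gripper_force: 59.7
```

send_rows:
  series:
    - [8,[0,-0.03,0],[0,0,0]]
    - [8,[0,0,0],[0,0,0]]
    - [8,[0,0,0],[0,0,0]]

```text
clock: 21.42
eef_pos: [570.2, -8.2, 108.0]
tool_rot: [-3.14, 0.001, 3.112]
force: [-1.9, -3.8, 5.4]
width: 13.7
gripper_force: 59.8
```

send_rows:
  series:
    - [85,[0,0,0],[0,0,0]]
    - [85,[0,0,0],[0,0,0]]
    - [85,[0,0,0],[0,0,0]]
    - [85,[0,0,0.3],[0,0,0]]
    - [85,[0,0,1],[0,0,0]]
    - [85,[0,-0.2,0.95],[0,0,0]]
    - [85,[-0.6,0,0.8],[0,0,0]]
    - [85,[-0.2,0,0.3],[0,0,0]]

```text
clock: 22.42
eef_pos: [521.4, -18.5, 311.0]
tool_rot: [3.141, 0.003, 3.113]
force: [-0.5, 0.3, 0.5]
width: 85.3
gripper_force: 0.0
```

send_rows:
  series:
    - [85,[0,0,0],[0,0,0]]
    - [85,[0,0,0],[0,0,0]]

```text
clock: 22.68
eef_pos: [521.9, -18.1, 306.7]
tool_rot: [-3.142, -0.002, 3.114]
force: [-0.0, 0.0, -0.4]
width: 85.3
gripper_force: 0.0
```

```bash
python3 m.py c
python3 - <<'E'
from h import *
d=load("cw");cv2.imwrite("pics/cwb.png",cv2.resize(d["img"][:,:,::-1],(800,600)))
P=cloud(d);X,Y,Z=P[...,0],P[...,1],P[...,2]
q=P[(X>530)&(X<620)&(Y>-60)&(Y<30)&(abs(Z-129)<4)]; print("handle",len(q),cv2.minAreaRect(q[:,:2].astype(np.float32)) if len(q)>5 else'')
E
```

```text
22.675 [521.9 -18.1 306.7] [-1.8000e+02 -1.2000e-01  1.7842e+02] [-0.   0.  -0.4] 85.29201534346751
top brass 50 (array([529.6, 118.9, 121.6]), ((530.4564819335938, 118.23539733886719), (16.164710998535156, 34.38032150268555), 89.5005874633789))
top wing 63 (array([580.3, 118.2, 171. ]), ((575.0709228515625, 118.23407745361328), (55.90166091918945, 22.089794158935547), 0.1833793669939041))
scene brass 25 (array([525. , 118.4, 122. ]), ((526.6548461914062, 119.73597717285156), (12.392958641052246, 23.02057456970215), 83.11676788330078))
scene wing 100 (array([577.5, 120. , 171.8]), ((573.958740234375, 120.92610168457031), (24.392337799072266, 62.291343688964844), 86.69793701171875))
wrist brass 495 (array([529.5, 118. , 119.6]), ((532.8652954101562, 119.77561950683594), (18.304344177246094, 41.99085235595703), 87.85806274414062))
wrist wing 1147 (array([572.6, 117.6, 169.7]), ((573.2238159179688, 118.63230895996094), (23.8162841796875, 56.72344970703125), 87.5256118774414))
handle 424 ((570.2008666992188, -9.001764297485352), (13.07465648651123, 45.28609085083008), 88.58294677734375)
```

View pics/cwb.png

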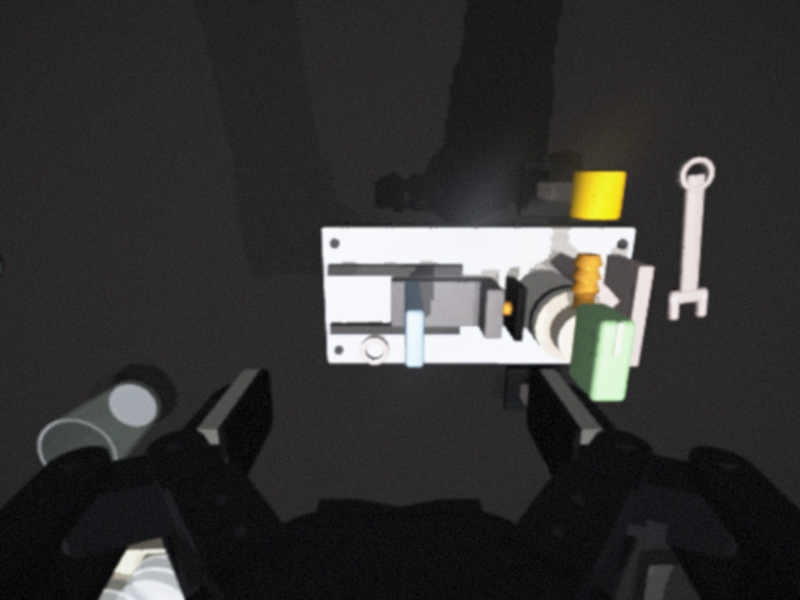

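Run:
```python
from h import *
for t in("bw","g2","cw"):
    d=load(t);P=cloud(d);X,Y,Z=P[...,0],P[...,1],P[...,2];im=d["img"].astype(int)
    m=(X>530)&(X<620)&(Y>-90)&(Y<30)&(abs(Z-129)<5)&(im[...,2]>im[...,0]+15); q=P[m]
    print(t,len(q),q[:,2].mean().round(1),cv2.minAreaRect(q[:,:2].astype(np.float32)),np.percentile(q[:,1],[2,50,98]).round(2))
    w=P[(X>520)&(X<640)&(Y>80)&(Y<150)&(abs(Z-171)<4)&(im[...,1]>im[...,0]+8)]
    if len(w)>50:
        xs=np.arange(550,598,4); lo=[np.percentile(w[abs(w[:,0]-x)<3,1],4) for x in xs]; hi=[np.percentile(w[abs(w[:,0]-x)<3,1],96) for x in xs]
        print([round(180+np.degrees(np.arctan(np.polyfit(xs,v,1)[0])),2) for v in(lo,hi)])
```

```text
bw 270 127.4 ((568.1578979492188, -58.972007751464844), (14.194114685058594, 44.578407287597656), 88.05980682373047) [-65.93 -56.79 -51.84]
[np.float64(193.42), np.float64(178.27)]
g2 2880 127.9 ((570.4154052734375, -11.022284507751465), (30.18648338317871, 46.60682678222656), 88.36433410644531) [-25.6  -19.01 -12.53]
cw 290 127.7 ((570.0896606445312, -9.01414680480957), (13.044401168823242, 45.50774383544922), 88.58294677734375) [-15.85  -7.47  -2.42]
[np.float64(178.31), np.float64(177.78)]
```

The view shows the port at (587,280) pointing straight at the yellow coupling at (599,195). The filter is seated, the pad is against it, and the jaw has not slid back since I released it. The other objects are undisturbed.

```bash
python3 -c "
from cell import ctrl; print(ctrl.finish_job())"
```

```text
the job is handed in; nothing more can be done
None
```

The job is handed in at about 23 s: the filter stands in the vee with its port within about 0.5° of straight at the yellow coupling, the jaw is clamped at about 6.7 N of pad force (estimated from the wrist force), and the arm is clear.

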